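# Clear the jar and press the touch-latch cupboard ajar

## Task

The small wooden cupboard on the cooker has a push-to-open door without a handle, hinged on its right, and one of the two jars stands where the door will swing. Push that jar aside along the board so that the opening door will not touch it, then press the door in near its left edge until the catch lets go, and take the hand away so that the spring leaves the door standing ajar. Only push and press: grip and lift nothing, keep the jars upright, and leave the other jar and everything else where it stands.

Things in the scene. Friction and masses are not known exactly. Their poses are not given: they have to be found in the camera images.
- cupboard: Small cupboard of light wood, 140 deep (x) x 220 wide (y) x 160 high, fixed on a 12 mm dark wooden board that covers the cooker. Origin: centre of its underside, on the board (12 mm above the cooker top). +x points to its back, +y to its left seen from the robot, z up; the door is on the -x face. It may be turned a little either way.
- door_edge (a point): Point on the outer face of the closed door where it is best pressed: 25 mm in from the free (left, +y) edge, 30 mm below the door's top edge, about 140 mm above the cooker top. It moves with the door. With the door shut it lies at (-92, +81, +128) mm in the cupboard's frame. Press straight inward, along the cupboard's +x. The cupboard's top is about 34 mm above this point.
- door_hinge (a point): Top of the door's upright hinge axis, at the right (-y) end of the door: (-84.5, -102, +158) mm in the cupboard's frame. The door is a flat slab 212 wide x 156 high x 15 thick whose free edge lies 208 mm from this axis.
- cupboard_door (a joint): Angle of the door, rad: 0 = shut and caught; negative = pressed in (stop at -0.028, about 6 mm at the free edge); positive = swinging out towards the robot. The catch lets go at about -0.014 to -0.016 (about 3 mm in at the free edge) and stays released; this takes about 3 to 4 N at door_edge. When the hand backs away, a spring swings the door out in about a second, to rest at about 0.58 (free edge about 115 mm out). The door cannot be pulled open while it is caught.
- jam_jar: Glass jar with red contents and a red lid, 61 mm across, 75 mm high, about 0.25 kg, loose on the board. Origin: centre of its underside. One of the two jars (this or the sugar jar) stands in front of the left half of the door, in its swing; the other stands in front of the hinge end, out of the swing.
- sugar_jar: Round glass jar of white sugar with a pale cap, 86 mm across, 77 mm high, about 0.33 kg, loose on the board. Origin: centre of its underside.
- food_tin: Flat round food tin, 86 mm across, 40 mm high, a bystander at the front left of the board. Origin: centre of its underside.
- garlic_pot: Round terracotta garlic pot, 92 mm across, 97 mm high, a bystander at the back left, beside the cupboard. Origin: centre of its underside.
- salt: Salt shaker, glass with a grey cap, 37 mm across, 69 mm high, a bystander at the back right. Origin: centre of its underside.

How it is judged:
By the outcome, as a careful person would: the job done as asked, in the order asked, and still so for the second after the job is handed in, with the robot touching nothing.
It also fails if it takes over 45 s, if anything falls off the work surface, if the arm or the gripper's body presses on something with over 40 N, if the wrist force passes 120 N, or if a joint passes its speed limit or range.

## Robot

A 6-joint arm with a two-finger parallel gripper is mounted at the origin on a cart in front of the work surface, level with it; the furniture and walls round the work are solid. World frame = base frame: x ahead of the robot, y to its left, z up, the work surface at z = 0. Lengths are in m, angles in rad, forces in N, time in s.
With the tool pointing down it reaches from about 0.25 to 0.725 m from the base axis. Payload 4 kg.
Tool frame: the origin (TCP) lies at the very end of the fingers, on their centre line; the grasp point (between the pads) lies 19 mm behind it; z points along the fingers, y is the line along which they close (so a half turn about z gives the same grasp; the last joint's range is limited). The gripper opens to 85 mm and grips with 20 to 120 N. Pads are 22 mm wide; open, the fingers measure 114 mm over their backs; the gripper's body (76 mm by 85 mm) begins 54 mm behind the grasp point. The pads swing forward as they close: fully open they stand 13 mm farther back than shut.
Start: joints at [1.228, 0.241, 0.005, 1.335, 0, 1.571], TCP at [0.168, 0.471, 0.205] pointing down, gripper open.
Joint ranges: [-2.72, 2.72], [-1.05, 1.87], [-1.09, 1.28], [-1.99, 2.15], [-1.42, 1.44], [-3.14, 3.14]. Speed limits (rad/s): [2.79, 2.79, 3.14, 3.14, 3.14, 3.14].

## Interface

Orientations are given as a unit quaternion [w, x, y, z].
In Python, from rig import sensors, vision, bot gives the robot as it stands.
- The arm moves only by the shell command python3 -m creep 'ROWS' [OPENING] [FORCE]. ROWS is JSON, a list of rows, each a list of 2 entries, a list of its own where there are three numbers: the shift along the world's x, y, z each as a share of 25 cm, from -1 to 1, then the turn about the world's z as a share of 120 degrees, from -1 to 1. In form: [[[dx, dy, dz], yaw], ...]. A call has 1 to 5 rows; each row is the pose to reach, as a shift and turn from the pose commanded when the call began; what a row does not reach only later rows make up. A row lasts 1/10 s, in which the tool goes at most 50 mm and 8.59 degrees, less where a joint would pass 70% of its speed; a pose out of reach is approached as far as the arm can. A call with a number of a shift or a turn outside -1 to 1 is refused whole. A call with a gripper value outside its range is refused whole. OPENING is the opening in per cent of the stroke, from 0 (shut) to 100 (fully open), set as the call begins (- or left out, the last holds). The fingers move at their own pace and stop on an object; FORCE is the grip in N (left out, the last holds). Time passes only in rows, so rows that repeat a pose let the fingers close. It gives the time, the measured TCP pose, the force, the opening and the grip force at its end, in the units of the state.
- sensors.state(): the state, without advancing time (a new reading comes with each control period).
- vision.get_image(name): name is "scene" or "top" or "wrist"; returns a dict with "pixels" (480x640x3 uint8, red, green, blue), "K" (3x3 intrinsics, pixels), "D" ([k1, k2, p1, p2, k3] as OpenCV has them; the pictures are not rectified), "rvec" (rotation vector, rad) and "tvec" (3), from world to camera coordinates, as OpenCV has them; the wrist camera has in their place "tool_from_camera" (4x4, takes a point from camera to tool coordinates, whose origin is the TCP and whose axes are the flange's). Camera axes: x right, y down, z forward; pixel columns grow to the right and rows downward; lengths in m; the calibration is good to about 2 mm. A picture is of the moment at which its call begins: read the wrist's pose just before it. There is no depth.
- bot.hand_in(): hands the job in; it is judged then, once.
The state is a dict: "time_s": time; "q": joint angles; "dq": joint speeds; "tau": joint torques, N m; "eef_pos": TCP position; "ee_rot": TCP orientation; "ft_force": force on the tool from outside, world axes, zero at the start; "ft_torque": the same for the moment, N m; "gripper_width": opening from 0.0 (shut) to 1.0 (fully open); "grasp_force": force on a finger pad.
Only numpy, scipy, OpenCV 4.12 (cv2) and the standard library are available. Lean on these libraries where they do the work, as an engineer would, in place of code of your own. Each camera call takes 0.05 s, during which the arm holds its last target. There are 200 camera calls.

## Working session

There is one attempt and no reset: what is moved stays moved. The work goes in short steps, Python scripts to look and compute and a shell command to move; the robot and the scene stay as the last step left them, time stands still between calls to the robot, and variables do not carry over. Pictures are saved under pics/ and viewed, at most 10 in all, crops included, and the job is handed in when it is done.

```bash
mkdir -p pics; cat > h.py <<'E'
import numpy as np, cv2
from rig import sensors, vision, bot
def grab(n,f):
    im=vision.get_image(n); cv2.imwrite('pics/'+f+'.png',im['pixels'][:,:,::-1]); np.save('pics/'+f+'.npy',im,allow_pickle=True); return im
def load(f): return np.load('pics/'+f+'.npy',allow_pickle=True).item()
def ray(im,uv):
    p=cv2.undistortPoints(np.array([[uv]],float),im['K'],im['D'])[0,0]
    R=cv2.Rodrigues(np.array(im['rvec'],float))[0]; t=np.array(im['tvec'],float).ravel()
    return -R.T@t, R.T@np.array([p[0],p[1],1.])
def onz(im,uv,z):
    o,d=ray(im,uv); return o+d*(z-o[2])/d[2]
def proj(im,P):
    return cv2.projectPoints(np.array(P,float).reshape(-1,1,3),np.array(im['rvec'],float),np.array(im['tvec'],float),im['K'],im['D'])[0].reshape(-1,2)
E
python3 - <<'E'
from h import *
for n in('top','scene'): 
    im=grab(n,n+'0'); print(n,ray(im,(320,240)))
s=sensors.state(); print(s['time_s'],s['eef_pos'],s['ee_rot'],s['ft_force'])
E
```

```text
top (array([0.42088325, 0.03827672, 0.99901727]), array([ 0.12752081,  0.02175333, -0.99175055]))
scene (array([-0.55461785, -0.13601747,  0.92119539]), array([ 0.8005809 ,  0.12682764, -0.58568272]))
0.1 [0.1678529  0.47033185 0.20368921] [-1.66812590e-04  1.70555302e-01  9.85347639e-01 -9.43803917e-04] [-0.44869398 -0.10878505 -0.28936603]
```

View pics/top0.png

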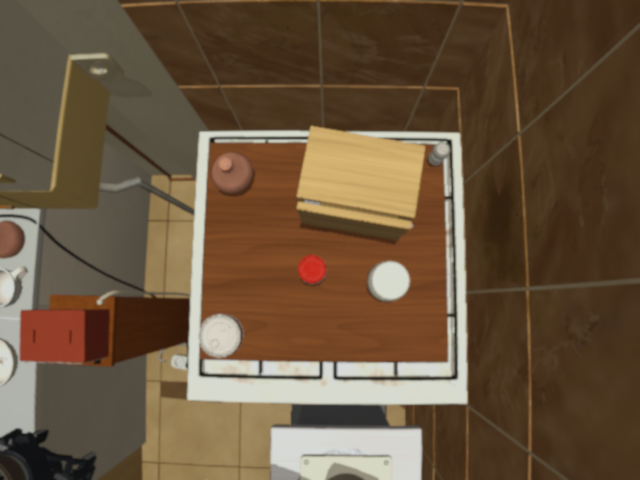

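View pics/scene0.png

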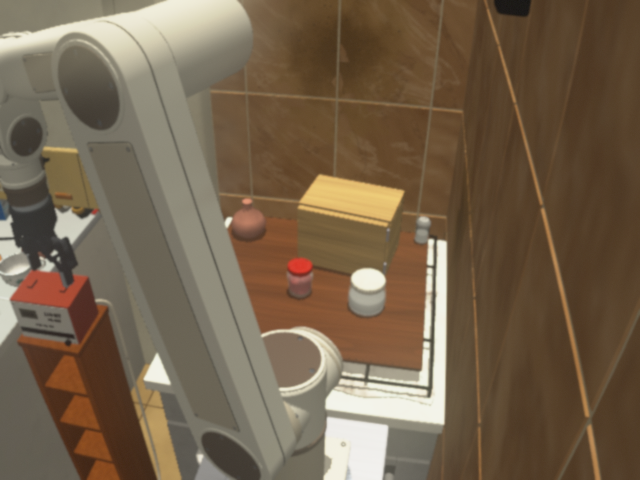

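The top view shows the cupboard turned a little, with its top corners at about (312,127), (425,146) and the door's upper outer edge from (297,222) to (411,228). The jam jar's red lid is at (312,270), in front of the left half of the door. The sugar jar is at (389,281), the tin at (221,335), the garlic pot at (232,173) and the salt at (440,153). The scene view agrees.

```bash
python3 - <<'E'
from h import *
im=load('top0'); px=im['pixels']; hsv=cv2.cvtColor(px,cv2.COLOR_RGB2HSV)
def blob(m,box):
    x0,y0,x1,y1=box; k=np.zeros_like(m); k[y0:y1,x0:x1]=m[y0:y1,x0:x1]
    c=max(cv2.findContours(k,cv2.RETR_EXTERNAL,cv2.CHAIN_APPROX_NONE)[0],key=cv2.contourArea); return c
red=cv2.inRange(hsv,(0,200,120),(6,255,255))|cv2.inRange(hsv,(174,200,120),(180,255,255))
wh=cv2.inRange(hsv,(0,0,140),(180,70,255))
for n,m,b,z in(('jam',red,(280,240,345,300),.087),('sugar',wh,(355,250,425,312),.085),('tin',wh,(198,310,246,359),.052)):
    c=blob(m,b);(u,v),r=cv2.minEnclosingCircle(c); P=onz(im,(u,v),z); print(n,(u,v,r),P.round(3),'r',np.linalg.norm(onz(im,(u+r,v),z)-P).round(3))
wood=cv2.inRange(hsv,(12,60,140),(30,200,255))
c=blob(wood,(285,115,440,250)); print(cv2.contourArea(c)); 
(ctr,sz,a)=cv2.minAreaRect(c); box=cv2.boxPoints((ctr,sz,a)); print(box.round(1)); P=np.array([onz(im,p,.172) for p in box]); print(P.round(3), [np.linalg.norm(P[i]-P[i-1]).round(3) for i in range(4)])
print(cv2.approxPolyDP(c,4,True)[:,0].tolist())
cv2.imwrite('pics/crop.png',cv2.resize(px[110:310,200:460,::-1],None,fx=3,fy=3,interpolation=cv2.INTER_CUBIC)) 
E
```

```text
jam (311.3721923828125, 268.4248046875, 13.841950416564941) [0.481 0.075 0.087] r 0.027
sugar (389.3656311035156, 280.2599182128906, 20.198537826538086) [ 0.459 -0.08   0.085] r 0.04
tin (212.256103515625, 334.0, 27.914897918701172) [0.347 0.277 0.052] r 0.058
8581.5
[[295.4 197.2]
 [308.1 123.9]
 [427.2 144.5]
 [414.5 217.8]]
[[ 0.606  0.102  0.172]
 [ 0.748  0.082  0.172]
 [ 0.71  -0.143  0.172]
 [ 0.57  -0.115  0.172]] [np.float64(0.221), np.float64(0.143), np.float64(0.227), np.float64(0.143)]
[[310, 127], [298, 197], [414, 217], [424, 145]]
```

View pics/crop.png

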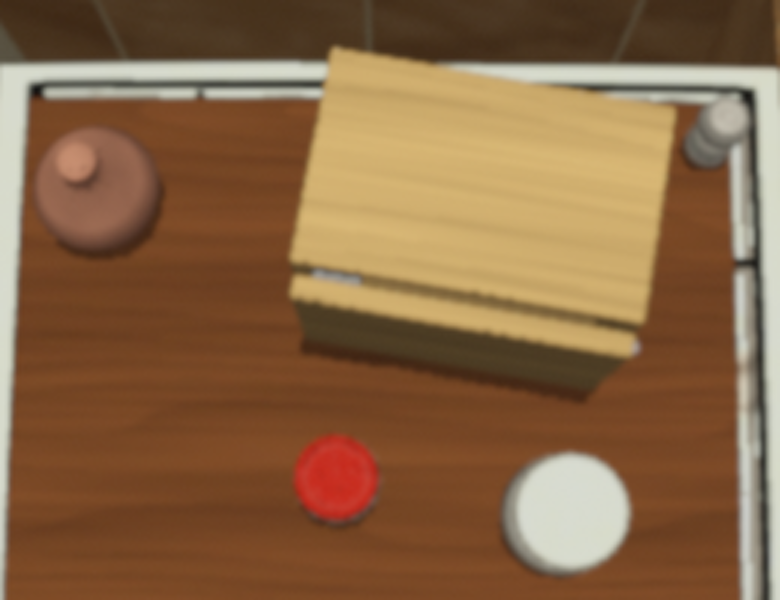

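The crop shows the cupboard top's corners at full-image pixels of about (297,197), (414.5,218), (425,146) and (310.5,126). The door's outer top edge runs from (296.7,210) to (411.3,229.3), and the jam jar stands in front of its left half.

```bash
cat >> h.py <<'E'
def frame():
    im=load('top0')
    C=np.array([onz(im,p,.172)[:2] for p in[(297,197),(414.5,218),(425,146),(310.5,126)]])
    L=np.array([[-70,110],[-70,-110],[70,-110],[70,110]])/1000
    c=C.mean(0); H=(L.T@(C-c)); U,S,V=np.linalg.svd(H); R=V.T@U.T
    return R,c,C-(L@R.T+c)
E
python3 - <<'E'
from h import *
R,c,e=frame(); im=load('top0')
print('c',c.round(4),'yaw',np.degrees(np.arctan2(R[1,0],R[0,0])).round(2)); print((e*1000).round(1))
w=lambda p:R@np.array(p)+c
print('edge',w((-.092,.081)).round(4),'inward',R[:,0].round(3),'hinge',w((-.0845,-.102)).round(4),'free',w((-.092,.106)).round(4))
print('door top edge from px in cupboard frame', [(R.T@(onz(im,p,.168)[:2]-c)).round(4) for p in((296.7,210),(411.3,229.3))])
for n,p in(('jam',(.481,.075)),('sugar',(.459,-.08)),('tin',onz(im,(221,335),.052)[:2])):
    h=w((-.0845,-.102)); print(n,np.round(p,3),'local',(R.T@(np.array(p)-c)).round(3),'dist hinge',np.linalg.norm(p-h).round(3))
for f in((199,362),(450,362),(205,143),(446,147)): print('board corner?',onz(im,f,.012).round(3))
E
```

```text
c [ 0.6564 -0.0193] yaw -9.66
[[ 0.4 -1.3]
 [ 0.2  0.6]
 [-0.4  1.2]
 [-0.3 -0.4]]
edge [0.5793 0.076 ] inward [ 0.986 -0.168] hinge [ 0.556  -0.1057] free [0.5835 0.1007]
door top edge from px in cupboard frame [array([-0.0926,  0.1052]), array([-0.0908, -0.1074])]
jam [0.481 0.075] local [-0.189  0.064] dist hinge 0.196
sugar [ 0.459 -0.08 ] local [-0.184 -0.093] dist hinge 0.1
tin [0.346 0.259] local [-0.353  0.222] dist hinge 0.421
board corner? [0.284 0.314 0.012]
board corner? [ 0.291 -0.217  0.012]
board corner? [0.766 0.322 0.012]
board corner? [ 0.76  -0.22   0.012]
```

```bash
python3 - <<'E'
from h import *
im=load('scene0'); hsv=cv2.cvtColor(im['pixels'],cv2.COLOR_RGB2HSV)
red=cv2.inRange(hsv,(0,200,120),(6,255,255))|cv2.inRange(hsv,(174,200,120),(180,255,255)); red[:,:280]=0;red[:,325:]=0;red[:255]=0;red[300:]=0
x,y,w,h=cv2.boundingRect(red); print(x,y,w,h,'lid at',onz(im,(x+w/2,y+6),.087).round(3))
R,c,_=frame()
for n,l in(('edge',(-.092,.081,.128)),('free top',(-.092,.106,.156)),('hinge top',(-.092,-.106,.156)),('FL',(-.07,.11,.16)),('BR',(.07,-.11,.16))):
    print(n,proj(im,[*(R@np.array(l[:2])+c),l[2]+.012]).round(0))
E
python3 -m creep '[[[0.6,-0.92,0],0.08],[[0.6,-0.92,0],0.08],[[0.6,-0.92,0],0.08],[[0.6,-0.92,0],0.08],[[0.6,-0.92,0],0.08]]' 0 20
```

```text
289 261 22 12 lid at [0.476 0.071 0.087]
edge [[306. 221.]]
free top [[296. 209.]]
hinge top [[386. 228.]]
FL [[298. 203.]]
BR [[404. 191.]]
time_s: 0.6
eef_pos: [0.3033, 0.2622, 0.2042]
ee_rot: [-0.0, 0.087, 0.996, -0.0]
ft_force: [0.8, 0.5, 0.7]
gripper_width: 0.144
grasp_force: 0.0
```

```bash
python3 -m creep '[[[0.66,-1,0],0],[[0.66,-1,0],0],[[0.66,-1,0],0],[[0.66,-1,0],0],[[0.66,-1,0],0]]' 0; python3 -m creep '[[[0,0,0],0],[[0,0,0],0],[[0,0,0],0]]'
```

```text
time_s: 1.1
eef_pos: [0.4412, 0.0534, 0.2043]
ee_rot: [-0.0, 0.088, 0.996, 0.0]
ft_force: [1.3, 0.4, 0.5]
gripper_width: -0.0
grasp_force: 0.0
time_s: 1.4
eef_pos: [0.4398, 0.0561, 0.2041]
ee_rot: [-0.001, 0.087, 0.996, 0.0]
ft_force: [-0.0, 0.2, -0.8]
gripper_width: 0.0
grasp_force: 0.0
```

```bash
python3 -m creep '[[[0.12,-0.19,0],0],[[0.12,-0.19,0],0],[[0.12,-0.19,-0.2],0],[[0.12,-0.19,-0.2],0],[[0.12,-0.19,-0.2],0]]'; python3 - <<'E'
from h import *
s=sensors.state(); im=grab('wrist','w1'); print(s['eef_pos'])
from scipy.spatial.transform import Rotation as Ro
w,x,y,z=s['ee_rot']; T=np.eye(4); T[:3,:3]=Ro.from_quat([x,y,z,w]).as_matrix(); T[:3,3]=s['eef_pos']
M=np.linalg.inv(T@np.array(im['tool_from_camera'])); im['rvec']=cv2.Rodrigues(M[:3,:3])[0]; im['tvec']=M[:3,3]; np.save('pics/w1.npy',im,allow_pickle=True)
px=cv2.cvtColor(im['pixels'],cv2.COLOR_RGB2HSV)
red=cv2.inRange(px,(0,200,100),(6,255,255))|cv2.inRange(px,(174,200,100),(180,255,255))
c=max(cv2.findContours(red,cv2.RETR_EXTERNAL,cv2.CHAIN_APPROX_NONE)[0],key=cv2.contourArea);(u,v),r=cv2.minEnclosingCircle(c)
print(u,v,r,onz(im,(u,v),.087))
E
```

```text
time_s: 1.9
eef_pos: [0.4692, 0.0093, 0.1543]
ee_rot: [-0.002, 0.086, 0.996, -0.0]
ft_force: [0.5, -0.4, 1.2]
gripper_width: 0.002
grasp_force: 0.0
[0.46921084 0.00930372 0.1542528 ]
385.0 232.0 9.999999747378752e-05 [0.46988086 0.0552456  0.087     ]
```

View pics/w1.png

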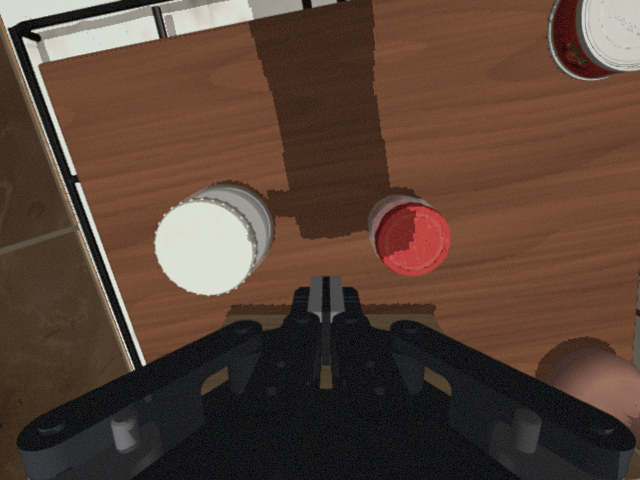

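The wrist view shows the red lid at about (413,239), the sugar cap at (206,247) and the fingertips at (326,280), midway between the jars. The gripper's links are wide further back, with joints near (243,327) and (407,327), so I'll work out how high those sit before going down.

```bash
python3 - <<'E'
from h import *
im=load('w1'); print('lid',onz(im,(413,239),.087).round(3),'sugar',onz(im,(206,247),.089).round(3))
T=np.linalg.inv(np.array(im['tool_from_camera'])); print(np.array(im['tool_from_camera']).round(3))
rv=cv2.Rodrigues(T[:3,:3])[0]
for h in (0,.02,.03,.04,.05,.06,.073):
  for x in (-.011,0,.011):
    p=cv2.projectPoints(np.array([[x,0,-h],[x,.0145,-h],[x,.04,-h]]),rv,T[:3,3],im['K'],im['D'])[0].reshape(-1,2); print(h,x,p.round(0).tolist())
E
```

```text
lid [0.479 0.075 0.087] sugar [ 0.458 -0.077  0.089]
[[ 0.001 -0.965 -0.264  0.068]
 [ 1.     0.     0.     0.002]
 [-0.    -0.264  0.965 -0.169]
 [ 0.     0.     0.     1.   ]]
0 -0.011 [[323.0, 294.0], [349.0, 294.0], [395.0, 294.0]]
0 0 [[323.0, 275.0], [349.0, 275.0], [396.0, 275.0]]
0 0.011 [[323.0, 256.0], [350.0, 256.0], [397.0, 256.0]]
0.02 -0.011 [[322.0, 311.0], [351.0, 311.0], [403.0, 311.0]]
0.02 0 [[322.0, 291.0], [352.0, 291.0], [404.0, 291.0]]
0.02 0.011 [[322.0, 269.0], [352.0, 269.0], [406.0, 269.0]]
0.03 -0.011 [[322.0, 321.0], [353.0, 321.0], [408.0, 321.0]]
0.03 0 [[322.0, 300.0], [354.0, 300.0], [409.0, 300.0]]
0.03 0.011 [[322.0, 277.0], [354.0, 277.0], [411.0, 277.0]]
0.04 -0.011 [[322.0, 333.0], [355.0, 333.0], [413.0, 333.0]]
0.04 0 [[322.0, 310.0], [356.0, 310.0], [415.0, 310.0]]
0.04 0.011 [[322.0, 286.0], [356.0, 286.0], [417.0, 286.0]]
0.05 -0.011 [[322.0, 346.0], [357.0, 346.0], [419.0, 346.0]]
0.05 0 [[321.0, 322.0], [358.0, 322.0], [421.0, 322.0]]
0.05 0.011 [[321.0, 297.0], [358.0, 297.0], [424.0, 297.0]]
0.06 -0.011 [[321.0, 361.0], [359.0, 361.0], [426.0, 361.0]]
0.06 0 [[321.0, 336.0], [360.0, 336.0], [429.0, 336.0]]
0.06 0.011 [[321.0, 309.0], [361.0, 309.0], [431.0, 309.0]]
0.073 -0.011 [[321.0, 385.0], [363.0, 385.0], [438.0, 385.0]]
0.073 0 [[321.0, 357.0], [364.0, 357.0], [441.0, 357.0]]
0.073 0.011 [[320.0, 328.0], [365.0, 328.0], [444.0, 328.0]]
```

The wrist view puts the lid at (0.479, 0.075), in agreement with the other views. Shut, the links are wide along the closing axis, from about 45 mm behind the tip. I'll turn the tool by -90° so that the slim side pushes.

```bash
python3 -c "
from rig import sensors; print(sensors.state()['q'])"
python3 -m creep '[[[0,0,0],-0.75],[[0,0,0],-0.75],[[0,0,0],-0.75],[[0,0,0],-0.75],[[0,0,0],-0.75]]'; python3 -m creep '[[[0,0,0],-0.39],[[0,0,0],-0.39],[[0,0,0],-0.39],[[0,0,0],-0.39],[[0,0,0],-0.39]]';python3 -m creep '[[[0,0,0],-0.03],[[0,0,0],-0.03]]'
```

```text
[ 1.94159606e-02  2.11073705e-01 -1.62595047e-01  1.19565114e+00
  1.32746885e-04  1.92435095e-01]
time_s: 2.45
eef_pos: [0.4732, 0.0088, 0.1578]
ee_rot: [0.003, 0.448, 0.894, 0.002]
ft_force: [-0.9, -0.4, -0.9]
gripper_width: 0.003
grasp_force: 0.0
time_s: 2.95
eef_pos: [0.4732, 0.0088, 0.1578]
ee_rot: [0.002, 0.745, 0.667, 0.002]
ft_force: [-0.5, -0.1, 0.2]
gripper_width: 0.001
grasp_force: 0.0
time_s: 3.15
eef_pos: [0.473, 0.0087, 0.1575]
ee_rot: [0.002, 0.763, 0.646, 0.002]
ft_force: [-0.2, 0.4, 0.2]
gripper_width: 0.001
grasp_force: 0.0
```

```bash
python3 -m creep '[[[-0.016,0,-0.12],0],[[-0.016,0,-0.24],0],[[-0.016,0,-0.36],0],[[-0.016,0,-0.46],0],[[-0.016,0,-0.47],0]]'; python3 -m creep '[[[0.007,0.04,0],0],[[0.014,0.08,0],0],[[0.021,0.12,0],0],[[0.027,0.16,0],0],[[0.034,0.2,0],0]]'
```

```text
time_s: 3.65
eef_pos: [0.4655, 0.0084, 0.0358]
ee_rot: [-0.001, 0.763, 0.646, -0.001]
ft_force: [-0.6, 0.3, -0.1]
gripper_width: -0.002
grasp_force: 0.0
time_s: 4.15
eef_pos: [0.4763, 0.0583, 0.0382]
ee_rot: [0.001, 0.764, 0.646, 0.0]
ft_force: [-1.2, -4.1, 4.1]
gripper_width: -0.001
grasp_force: 2.4
```

```bash
python3 -m creep '[[[0.007,0.04,0],0],[[0.014,0.08,0],0],[[0.021,0.12,0],0],[[0.027,0.16,0],0],[[0.034,0.2,0],0]]';python3 -c "
from h import *
im=grab('top','top1'); hsv=cv2.cvtColor(im['pixels'],cv2.COLOR_RGB2HSV)
red=cv2.inRange(hsv,(0,200,120),(6,255,255))|cv2.inRange(hsv,(174,200,120),(180,255,255)); red[:,:230]=0;red[:,345:]=0
x,y,w,h=cv2.boundingRect(red[200:300]);print(x,y,w,h,onz(im,(x+w/2,200+y+h/2),.087))"
```

```text
time_s: 4.65
eef_pos: [0.4835, 0.1087, 0.0369]
ee_rot: [-0.0, 0.764, 0.646, -0.0]
ft_force: [-0.6, -4.2, 3.5]
gripper_width: -0.0
grasp_force: 2.3
0 0 0 0 [0.61871755 0.75780915 0.087     ]
```

```bash
python3 -m creep '[[[0.006,0.035,0],0],[[0.012,0.07,0],0],[[0.018,0.1,0],0],[[0.02,0.12,0],0],[[0.02,0.12,0],0]]';python3 -m creep '[[[-0.01,-0.06,0],0],[[-0.02,-0.16,0],0],[[-0.03,-0.25,0.1],0],[[-0.08,-0.3,0.3],0],[[-0.12,-0.3,0.5],0]]'; python3 -m creep '[[[0,0,0.2],0],[[0,0,0.2],0]]'
python3 -c "
from h import *
im=grab('top','top2');cv2.imwrite('pics/c2.png',cv2.resize(im['pixels'][110:370,190:460,::-1],None,fx=2,fy=2))
hsv=cv2.cvtColor(im['pixels'],cv2.COLOR_RGB2HSV)
red=cv2.inRange(hsv,(0,200,120),(6,255,255))|cv2.inRange(hsv,(174,200,120),(180,255,255)); red[:,:230]=0;red[:,345:]=0
x,y,w,h=cv2.boundingRect(red[200:300]);print(x,y,w,h,onz(im,(x+w/2,200+y+h/2),.087))"
```

```text
time_s: 5.2
eef_pos: [0.4887, 0.1391, 0.0368]
ee_rot: [-0.001, 0.763, 0.646, 0.0]
ft_force: [-0.2, -1.2, -0.5]
gripper_width: 0.002
grasp_force: 0.4
time_s: 5.7
eef_pos: [0.4572, 0.0607, 0.1581]
ee_rot: [-0.001, 0.765, 0.644, -0.002]
ft_force: [2.2, 0.3, 0.1]
gripper_width: 0.005
grasp_force: 0.0
time_s: 5.9
eef_pos: [0.4634, 0.0627, 0.2154]
ee_rot: [0.003, 0.764, 0.645, 0.006]
ft_force: [1.0, -0.0, -0.0]
gripper_width: 0.002
grasp_force: 0.0
0 0 0 0 [0.61871755 0.75780915 0.087     ]
```

View pics/c2.png

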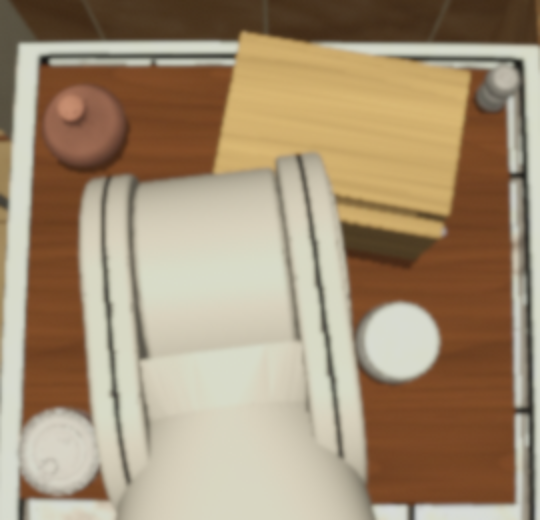

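The arm hides the jam jar from above. The sugar jar, tin and pot are where they were. The wrist camera looks toward +y, so I'll use that.

```bash
cat >> h.py <<'E'
def wrist(f):
    from scipy.spatial.transform import Rotation as Ro
    s=sensors.state(); im=grab('wrist',f)
    w,x,y,z=s['ee_rot']; T=np.eye(4); T[:3,:3]=Ro.from_quat([x,y,z,w]).as_matrix(); T[:3,3]=s['eef_pos']
    M=np.linalg.inv(T@np.array(im['tool_from_camera'])); im['rvec']=cv2.Rodrigues(M[:3,:3])[0]; im['tvec']=M[:3,3]; return im
def lid(im):
    hsv=cv2.cvtColor(im['pixels'],cv2.COLOR_RGB2HSV)
    m=cv2.inRange(hsv,(0,170,110),(5,255,255))|cv2.inRange(hsv,(175,170,110),(180,255,255))
    for c in sorted(cv2.findContours(m,cv2.RETR_EXTERNAL,cv2.CHAIN_APPROX_NONE)[0],key=cv2.contourArea)[-2:]:
        (u,v),r=cv2.minEnclosingCircle(c); print('red',round(u),round(v),round(r),onz(im,(u,v),.087).round(3),'r',np.linalg.norm(onz(im,(u+r,v),.087)-onz(im,(u,v),.087)).round(3))
E
python3 -c "
from h import *
lid(wrist('w2'))"
```

```text
red 360 61 17 [0.512 0.192 0.087] r 0.014
red 365 94 25 [0.513 0.167 0.087] r 0.02
```

View pics/w2.png

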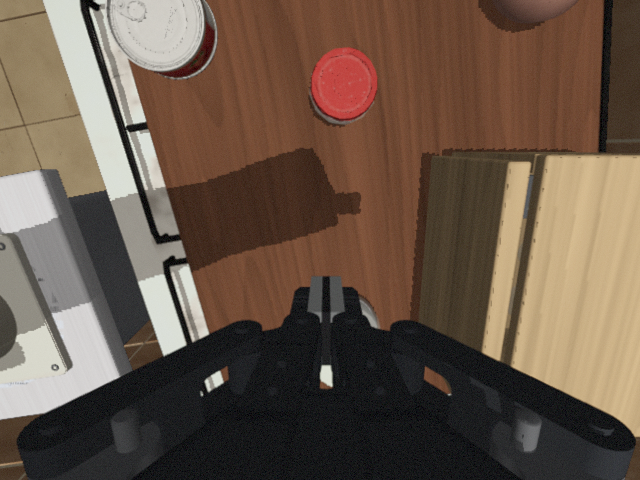

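The jam jar is upright with its lid at about (344,82), well left of the door's free edge, and the door is still shut. I'll turn back and go to the pre-press point.

```bash
python3 -c "
from h import *
s=sensors.state(); print(s['eef_pos'])
R,c,_=frame()
from scipy.spatial.transform import Rotation as Ro
im=load('w2'); w,x,y,z=s['ee_rot']; T=np.eye(4); T[:3,:3]=Ro.from_quat([x,y,z,w]).as_matrix(); T[:3,3]=s['eef_pos']
M=np.linalg.inv(T@np.array(im['tool_from_camera'])); im['rvec']=cv2.Rodrigues(M[:3,:3])[0]; im['tvec']=M[:3,3]
P=onz(im,(344,82),.087);print('lid',P,'from hinge',np.linalg.norm(P[:2]-R@np.array([-.0845,-.102])-c))
print('door free top outer',onz(im,(527,160),.168),'expected',R@np.array([-.092,.106])+c)"
python3 -m creep '[[[0.18,0.1,0],0.75],[[0.18,0.1,0],0.75],[[0.18,0.1,0],0.75],[[0.18,0.1,0],0.75],[[0.18,0.1,0],0.75]]'; python3 -m creep '[[[0,0,0],0.38],[[0,0,0],0.38],[[0,0,0],0.38],[[0,0,0],0.38],[[0,0,0],0.38]]';python3 -m creep '[[[0,0,0],0.02],[[0,0,0],0.02],[[0,0,0],0.02]]'
```

```text
[0.46023824 0.06245493 0.20949201]
lid [0.49439182 0.17770187 0.087     ] from hinge 0.28998377949550036
door free top outer [0.59325174 0.10155076 0.168     ] expected [0.58354448 0.100653  ]
time_s: 6.5
eef_pos: [0.503, 0.0875, 0.2053]
ee_rot: [-0.002, 0.471, 0.882, -0.001]
ft_force: [1.1, -0.2, 0.4]
gripper_width: -0.001
grasp_force: 0.0
time_s: 7.0
eef_pos: [0.503, 0.0874, 0.2055]
ee_rot: [-0.002, 0.116, 0.993, -0.0]
ft_force: [-0.0, -0.9, -0.6]
gripper_width: 0.002
grasp_force: 0.0
time_s: 7.3
eef_pos: [0.5035, 0.0876, 0.2065]
ee_rot: [-0.002, 0.099, 0.995, -0.0]
ft_force: [-0.3, -0.4, -0.2]
gripper_width: -0.003
grasp_force: 0.0
```

```bash
python3 -m creep '[[[0,0,-0.12],0],[[0,0,-0.24],0],[[0,0,-0.3],0],[[0,0,-0.3],0]]'; python3 -m creep '[[[0.05,-0.008,0],0],[[0.1,-0.016,0],0],[[0.14,-0.024,0],0],[[0.16,-0.027,0],0],[[0.16,-0.027,0],0]]'
```

```text
time_s: 7.7
eef_pos: [0.5018, 0.0874, 0.13]
ee_rot: [-0.003, 0.098, 0.995, -0.001]
ft_force: [-0.8, -0.3, 0.3]
gripper_width: -0.001
grasp_force: 0.0
time_s: 8.2
eef_pos: [0.5452, 0.0811, 0.1334]
ee_rot: [0.0, 0.098, 0.995, 0.0]
ft_force: [-0.8, 0.5, -1.1]
gripper_width: -0.002
grasp_force: 0.0
```

```bash
python3 -m creep '[[[0.016,-0.003,0],0],[[0.032,-0.005,0],0],[[0.044,-0.007,0],0],[[0.056,-0.01,0],0],[[0.064,-0.011,0],0]]'; python3 -m creep '[[[0.008,-0.001,0],0],[[0.016,-0.003,0],0],[[0.016,-0.003,0],0]]'
```

```text
time_s: 8.7
eef_pos: [0.5607, 0.0785, 0.1332]
ee_rot: [0.0, 0.098, 0.995, 0.0]
ft_force: [0.1, 0.2, 0.3]
gripper_width: 0.001
grasp_force: 0.0
time_s: 9.0
eef_pos: [0.5647, 0.0777, 0.1331]
ee_rot: [0.0, 0.098, 0.995, 0.0]
ft_force: [-0.3, -0.2, 0.2]
gripper_width: 0.002
grasp_force: 0.0
```

```bash
for i in 1 2 3; do python3 -m creep '[[[0.008,-0.001,0],0],[[0.008,-0.001,0],0]]' | grep -E 'eef|ft_f'; done
```

```text
eef_pos: [0.5666, 0.0775, 0.1332]
ft_force: [0.1, -0.5, -0.4]
eef_pos: [0.5687, 0.0772, 0.1332]
ft_force: [-0.6, -0.7, 0.2]
eef_pos: [0.5703, 0.077, 0.1331]
ft_force: [-0.3, 0.1, 0.7]
```

```bash
for i in 1 2 3; do python3 -m creep '[[[0.008,-0.001,0],0],[[0.008,-0.001,0],0]]' | grep -E 'eef|ft_f'; done
```

```text
eef_pos: [0.5722, 0.0768, 0.1331]
ft_force: [-1.2, -0.3, 1.2]
eef_pos: [0.5742, 0.0765, 0.1331]
ft_force: [-2.6, -0.2, 2.4]
eef_pos: [0.5756, 0.0763, 0.133]
ft_force: [-5.0, 0.2, 2.9]
```

```bash
python3 -m creep '[[[0.004,-0.001,0],0],[[0.004,-0.001,0],0]]' | grep -E 'eef|ft_f';  python3 -m creep '[[[-0.03,0.005,0],0],[[-0.1,0.017,0],0],[[-0.25,0.042,0],0],[[-0.4,0.068,0],0],[[-0.55,0.094,0],0]]';  python3 -m creep '[[[-0.1,0.02,0.1],0],[[-0.16,0.03,0.25],0],[[-0.16,0.03,0.4],0],[[-0.16,0.03,0.4],0],[[-0.16,0.03,0.4],0]]'
```

```text
eef_pos: [0.5756, 0.0763, 0.133]
ft_force: [-7.0, 0.5, 4.1]
time_s: 10.9
eef_pos: [0.4397, 0.0996, 0.1332]
ee_rot: [0.001, 0.098, 0.995, 0.0]
ft_force: [-0.3, 0.3, 0.4]
gripper_width: -0.001
grasp_force: 0.0
time_s: 11.4
eef_pos: [0.4014, 0.1073, 0.2342]
ee_rot: [0.002, 0.098, 0.995, 0.001]
ft_force: [-0.4, 0.1, -1.1]
gripper_width: 0.002
grasp_force: 0.0
```

```bash
python3 -m creep '[[[-0.5,0.85,0.1],0],[[-0.5,0.85,0.1],0],[[-0.5,0.85,0.1],0],[[-0.5,0.85,0.1],0],[[-0.5,0.85,0.1],0]]';python3 -m creep '[[[0,0,0],0],[[0,0,0],0],[[0,0,0],0],[[0,0,0],0],[[0,0,0],0]]' | grep time
python3 -c "
from h import *
im=grab('top','top3');cv2.imwrite('pics/c3.png',cv2.resize(im['pixels'][110:370,190:460,::-1],None,fx=2,fy=2)); lid(im)"
```

```text
time_s: 11.9
eef_pos: [0.2737, 0.3206, 0.2568]
ee_rot: [-0.0, 0.098, 0.995, -0.001]
ft_force: [1.9, 1.1, -0.1]
gripper_width: -0.0
grasp_force: 0.0
time_s: 12.4
red 84 324 1 [0.362 0.537 0.087] r 0.002
red 261 260 14 [0.496 0.175 0.087] r 0.028
```

View pics/c3.png

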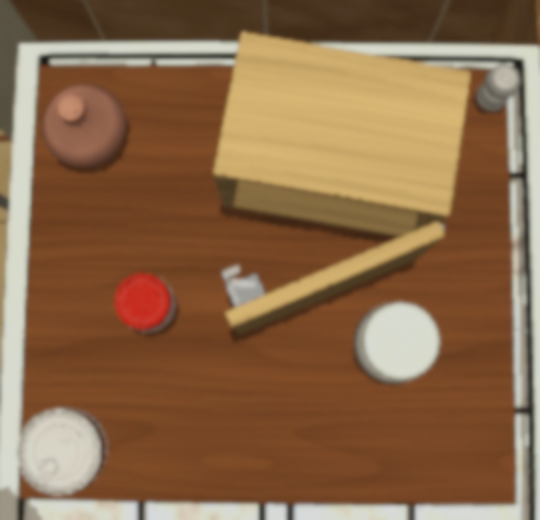

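The door stands ajar, its free edge at crop pixel (232,320). It is clear of the jam jar at (145,303) and the sugar jar at (398,341). Nothing else has moved and the arm is well away.

```bash
python3 -c "
from rig import bot; print(bot.hand_in())"
```

```text
the job is handed in; nothing more can be done
None
```

I pushed the jam jar aside upright and pressed the door until the catch let go. It now stands ajar and clear of both jars, everything else is where it was, and the job is handed in (about 12.5 s of the 45 s; no verdict was returned).

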